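Pack three look-alike cases by weight, heaviest lowest

TASK

Three flat metal cases that look alike hold castings, covers and gaskets, and only their weight tells which is which. Feel how heavy they are and pack all three flat in the wooden packing box as one pile: the heaviest at the bottom, the lightest on top. Set them down, do not drop or slam them in, and leave everything else on the table where it is.

Things in the scene. Friction and masses are not known exactly. Their poses are not given: they have to be found in the camera images.
- packing_box: Fixed wooden packing box, open on top; origin under its centre, on the table. Inside 114 mm along its x, 72 mm along its y. End walls at +x and -x are 10 mm thick and rise 78 mm above the inner floor. The long sides are cut away: only 8 mm thick corner returns of the same height remain, leaving an 86 mm wide opening down to the floor at +y and -y for fingers closing along y.
- packing_box_floor (a point): Centre of the box's inner floor, 6 mm above the table; axes as the box's. One case fits per layer, flat, its long side along the box's x, either way round, with 7 mm play at each end and 6 mm at each side; three make one pile 102 mm high.
- case_a_mid (a point): Closed flat metal case, 100 (its x) x 60 (its y) x 34 mm, lying flat; this point is its centre, half-way up. Three look alike: one weighs about 0.75 kg (castings), one 0.40 kg (covers), one 0.15 kg (gaskets), each within 10 %. Which of case_a, case_b, case_c is which changes every time and can only be felt, by lifting or pushing. The lid stays shut.
- case_b_mid (a point): Closed flat metal case, 100 (its x) x 60 (its y) x 34 mm, lying flat; this point is its centre, half-way up. Three look alike: one weighs about 0.75 kg (castings), one 0.40 kg (covers), one 0.15 kg (gaskets), each within 10 %. Which of case_a, case_b, case_c is which changes every time and can only be felt, by lifting or pushing. The lid stays shut.
- case_c_mid (a point): Closed flat metal case, 100 (its x) x 60 (its y) x 34 mm, lying flat; this point is its centre, half-way up. Three look alike: one weighs about 0.75 kg (castings), one 0.40 kg (covers), one 0.15 kg (gaskets), each within 10 %. Which of case_a, case_b, case_c is which changes every time and can only be felt, by lifting or pushing. The lid stays shut.
- masking_roll: Bystander, to be left where it is: flat roll of masking tape, 104 mm across, 25 mm high; origin under its centre.
- clear_roll: Bystander, to be left where it is: roll of parcel tape, 90 mm across, 48 mm high; origin under its centre.
- marker: Bystander, to be left where it is: marker pen, 135 mm long along its y, 16 mm thick; origin under its centre.
- glue_tube: Bystander, to be left where it is: glue tube, 136 mm long along its y, 26 mm thick; origin under its centre.
- spanner: Bystander, to be left where it is: open-ended spanner, 147 mm long along its y, 6 mm thick, lying between the cases; origin under its centre.
There are look-alikes about, which are no part of the job. What is shaped like the part that bears case_c_mid but turquoise is not meant.

How it is judged:
At the end, for the whole second after the job is handed in: All three lie flat (tilt under 0.1 rad) and at rest in one pile in the box, centres within 12 mm of its centre seen from above, heaviest lowest, lightest on top; order judged by how hard they press on one another: the lightest under 2.5 N, the upper two together 4.5 to 6.8 N (horizontal distance between each of case_a_mid, case_b_mid, case_c_mid and packing_box_floor below 0.012 m and z of case_a_mid in the frame of packing_box_floor between 0.011 and 0.091 m and angle between each of case_a_mid, case_b_mid, case_c_mid's own z axis and vertical below 0.1 rad and linear speed of each of case_a, case_b, case_c below 0.02 m/s and z of case_b_mid in the frame of packing_box_floor between 0.011 and 0.091 m and z of case_c_mid in the frame of packing_box_floor between 0.011 and 0.091 m and (contact force between case_a and case_b below 2.5 N or contact force between case_a and case_b between 4.5 and 6.8 N) and (contact force between case_a and case_c below 2.5 N or contact force between case_a and case_c between 4.5 and 6.8 N) and (contact force between case_b and case_c below 2.5 N or contact force between case_b and case_c between 4.5 and 6.8 N)); the robot touches nothing.
It fails at once if a case is dropped or slammed in: it moves faster than 0.6 m/s inside or just over the box ((horizontal distance between case_a_mid and packing_box_floor below 0.03 m and z of case_a_mid in the frame of packing_box_floor below 0.12 m and linear speed of case_a above 0.6 m/s) or (horizontal distance between case_b_mid and packing_box_floor below 0.03 m and z of case_b_mid in the frame of packing_box_floor below 0.12 m and linear speed of case_b above 0.6 m/s) or (horizontal distance between case_c_mid and packing_box_floor below 0.03 m and z of case_c_mid in the frame of packing_box_floor below 0.12 m and linear speed of case_c above 0.6 m/s)).
It fails at once if a bystander is moved more than 30 mm (distance of any of masking_roll, clear_roll, marker, glue_tube, spanner from where it was at the start of the episode above 0.03 m).
It also fails if it takes over 72 s, if anything falls off the work surface, if the arm or the gripper's body presses on something with over 40 N, if the wrist force passes 120 N, or if a joint passes its speed limit or range.

ROBOT

A 7-joint arm with a two-finger parallel gripper is mounted at the origin on a cart in front of the work surface, level with it; the furniture and walls round the work are solid. World frame = base frame: x ahead of the robot, y to its left, z up, the work surface at z = 0. Lengths are in m, angles in rad, forces in N, time in s.
With the tool pointing down it reaches from about 0.4 to 0.85 m from the base axis. Payload 4.5 kg.
Tool frame: the origin (TCP) lies at the very end of the fingers, on their centre line; the grasp point (between the pads) lies 19 mm behind it (r.grip_point_offset is the distance from the TCP to the grasp point, in m); y points along the fingers, x is the direction in which the jaws open and shut, and the axes are right-handed (so a half turn about y gives the same grasp; the last joint's range is limited). The gripper opens to 88 mm and grips with 3 to 60 N. Pads are 18 mm wide; open, the fingers measure 123 mm over their backs; the gripper's body (75 mm by 187 mm) begins 45 mm behind the grasp point.
Start: joints at [1.291, 0.689, -0.195, 1.565, 0.157, 0.902, -0.215], TCP at [0.193, -0.594, 0.239] pointing down, gripper open.
Joint ranges: [-3.01, 3.01], [-0.46, 2.08], [-1.47, 1.51], [0.13, 2.56], [-1, 4.14], [0.04, 2.09], [-2.66, 2.66]. Speed limits (rad/s): [2.57, 2.57, 3.14, 3.14, 3.14, 3.14, 3.14].

INTERFACE

Orientations are given as a unit quaternion [x, y, z, w].
In Python, from plant import get_state, snapshot, camera_params, job, r gives the robot as it stands.
- The arm moves only by the tool carry_out, never from a script. Its arguments are lists of equal length, an entry for each row: "offset": the shift along the world's x, y, z in m, a list of three; "twist": the turn about the world's z in degrees. In form: {"offset": [[tx, ty, tz], ...], "twist": [twist, ...]}. A call has 1 to 8 rows; each row shifts and turns the commanded pose from where the row before left it; what a row does not reach is not made up. A row lasts 1/8 s, in which the tool goes at most 62.5 mm and 10.7 degrees, less where a joint would pass 70% of its speed; a pose out of reach is approached as far as the arm can. A call with a gripper value outside its range is refused whole. "grip" is the finger opening in m, from 0 to 0.0881, set as the call begins (left out, the last holds). The fingers move at their own pace and stop on an object; "newtons" is the grip in N (left out, the last holds). Time passes only in rows, so rows that do not move let the fingers close. It gives the time, the measured TCP pose, the force and the opening at its end, in the units of the state.
- get_state(): the state, without advancing time (a new reading comes with each control period).
- snapshot(name): name is "scene" or "top" or "wrist"; returns the picture (384x512x3 uint8, red, green, blue); there is no depth.
- camera_params(name): a dict with "camera_matrix" (3x3 intrinsics, pixels), "eye" and "orientation" of the camera in the world. Camera axes: x right, y up, looking along -z (the intrinsics and any distortion apply to the point x, -y, -z); pixel columns grow to the right and rows downward; lengths in m; the calibration is good to about 2 mm. A picture is of the moment at which its call begins: read the wrist's pose just before it. camera_params takes no time and is no camera call; for the wrist camera it gives the pose at the moment of the call.
- job.finish_job(): hands the job in, once; it reports no verdict.
The state is a dict: "clock": time; "q": joint angles; "qd": joint speeds; "joint_torque": joint torques, N m; "tool_pos": TCP position; "eef_rot": TCP orientation; "contact_force": force on the tool from outside, world axes, zero at the start; "moment": the same for the moment, N m; "opening": opening from 0.0 (shut) to 1.0 (fully open).
Only numpy, scipy, OpenCV 4.12 (cv2) and the standard library are available. Lean on these libraries where they do the work, as an engineer would, in place of code of your own. Each camera call takes 0.05 s, during which the arm holds its last target. There are 200 camera calls.

## Working session

There is one attempt and no reset: what is moved stays moved. The work goes in short steps, Python scripts to look and compute and a tool call to move; the robot and the scene stay as the last step left them, time stands still between calls to the robot, and variables do not carry over. Pictures are saved under pics/ and viewed, about 8 in all and at most 12, crops included, and the job is handed in when it is done.

Besides the shell and the picture viewer there is one more tool, called after ">>>" in YAML: its name, and indented under it one key for each argument. carry_out: Moves the arm, as the interface text tells. Its arguments: {"type":"object","properties":{"offset":{"type":"array"},"twist":{"type":"array"},"grip":{"type":"number"},"newtons":{"type":"number"}},"required":["offset","twist"]}

```bash
mkdir -p pics; cat > h.py <<'E'
import numpy as np, cv2
from plant import get_state, snapshot, camera_params, job, r
from scipy.spatial.transform import Rotation as R
def save(n,f):
    im=snapshot(n); cv2.imwrite(f,im[:,:,::-1]); return im
def ray(c,u,v,z):
    K=np.array(c["camera_matrix"]); p=np.linalg.solve(K,[u,v,1.0]); d=R.from_quat(c["orientation"]).as_matrix()@np.array([p[0],-p[1],-p[2]])
    e=np.array(c["eye"]); return e+d*(z-e[2])/d[2]
def proj(c,P):
    K=np.array(c["camera_matrix"]); q=R.from_quat(c["orientation"]).as_matrix().T@(np.array(P)-c["eye"]); q=K@[q[0],-q[1],-q[2]]; return q[:2]/q[2]
E
python3 - <<'E'
from h import *
s=get_state();print(s)
for n in("top","scene"):print(camera_params(n))
t=save("top","pics/t0.png");
im=cv2.imread("pics/t0.png");cv2.imwrite("pics/t1.png",cv2.resize(im,(800,600),interpolation=cv2.INTER_CUBIC))
save("scene","pics/s0.png")
E
```

```text
{'clock': 0.0, 'q': array([ 1.29080832,  0.68998856, -0.19452611,  1.56633935,  0.15729938,
        0.90249893, -0.21508744]), 'qd': array([-9.99955073e-05, -1.55268323e-03,  2.14237706e-04,  7.76392841e-04,
       -1.37153806e-03,  5.36410556e-04, -5.84248281e-04]), 'joint_torque': array([-1.89992929e-04, -5.27570021e+01, -1.26637559e+00, -1.53428078e+01,
       -5.25164197e-02,  6.63689832e-03,  1.40551952e-04]), 'tool_pos': array([ 0.19267865, -0.59389328,  0.23790874]), 'eef_rot': array([-0.57165973,  0.41625432, -0.41515131,  0.57235206]), 'contact_force': array([-0.45895819,  0.23215314, -0.07348116]), 'moment': array([-0.0075346 ,  0.00480571,  0.03039455]), 'opening': 1.0014572434902795}
{'camera_matrix': array([[406.54894806,   0.        , 256.15574148],
       [  0.        , 406.54894806, 197.95592969],
       [  0.        ,   0.        ,   1.        ]]), 'eye': array([0.2697944 , 0.21020979, 1.06180684]), 'orientation': array([-0.07725423,  0.07442515,  0.70758805, -0.69843527])}
{'camera_matrix': array([[422.5982612 ,   0.        , 252.17483723],
       [  0.        , 422.5982612 , 189.13711429],
       [  0.        ,   0.        ,   1.        ]]), 'eye': array([-0.04444667,  0.80298152,  0.8074024 ]), 'orientation': array([-0.1473099 ,  0.38220976,  0.85382268, -0.32125118])}
```

View pics/t1.png

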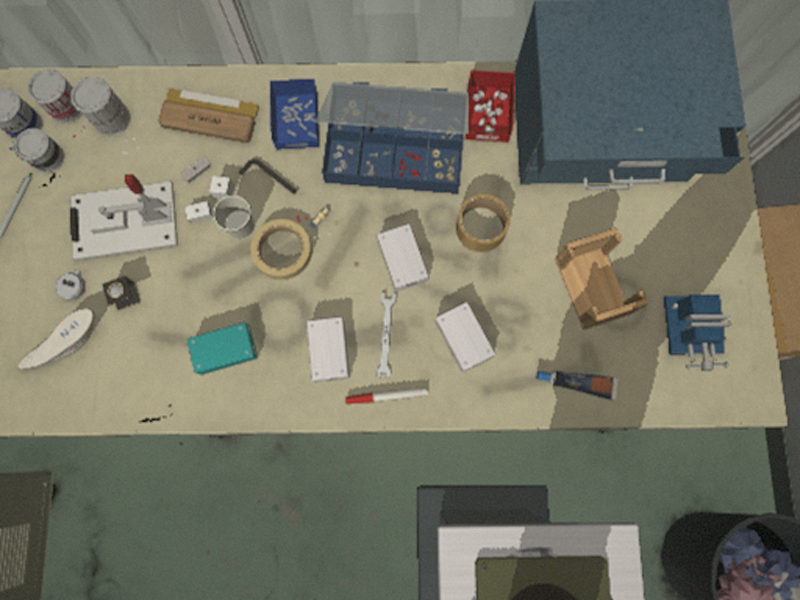

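View pics/s0.png

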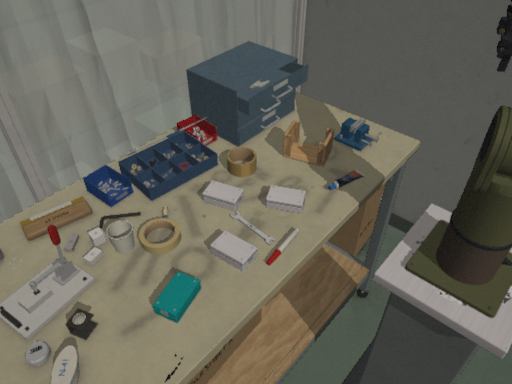

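The scene holds three white cases, at about (403,256), (327,349) and (465,336) in the enlarged top view. The turquoise look-alike at (222,348) is excluded. The box is at (600,280). I'll check these in one close crop.

```bash
python3 - <<'E'
from h import *
im=cv2.imread("pics/t0.png")
cv2.imwrite("pics/c1.png",cv2.resize(im[135:260,190:420],None,fx=3.45,fy=3.45,interpolation=cv2.INTER_CUBIC))
c=camera_params("top")
hsv=cv2.cvtColor(im,cv2.COLOR_BGR2HSV)
m=((hsv[...,1]<40)&(hsv[...,2]>165)).astype(np.uint8)
n,l,st,ce=cv2.connectedComponentsWithStats(m)
for i in range(1,n):
    if st[i,4]>400 and 120<ce[i,1]<260 and 180<ce[i,0]<340:
        ys,xs=np.where(l==i)
        w=np.array([ray(c,x,y,0.034)[:2] for x,y in zip(xs,ys)],np.float32)
        (a,b),(w1,h1),an=cv2.minAreaRect(w*1000)
        print(ce[i],st[i,4],"mean",w.mean(0),"rect",a,b,w1,h1,an)
for p in [(600,280)]: print(ray(c,p[0]*.64,p[1]*.64,0.0))
E
```

```text
[257.08101266 163.22405063] 790 mean [0.58802897 0.20936032] rect 588.0897216796875 209.2344512939453 100.32476806640625 58.17090606689453 18.15572738647461
[297.32163743 214.82807018] 855 mean [0.44862878 0.10802479] rect 447.84918212890625 107.83161926269531 98.83827209472656 58.93232727050781 25.94084930419922
[208.71444954 222.93463303] 872 mean [0.43067667 0.33496413] rect 430.9163818359375 335.3160705566406 99.13236236572266 58.90696334838867 5.7693562507629395
[ 0.54865982 -0.1322317   0.        ]
```

View pics/c1.png

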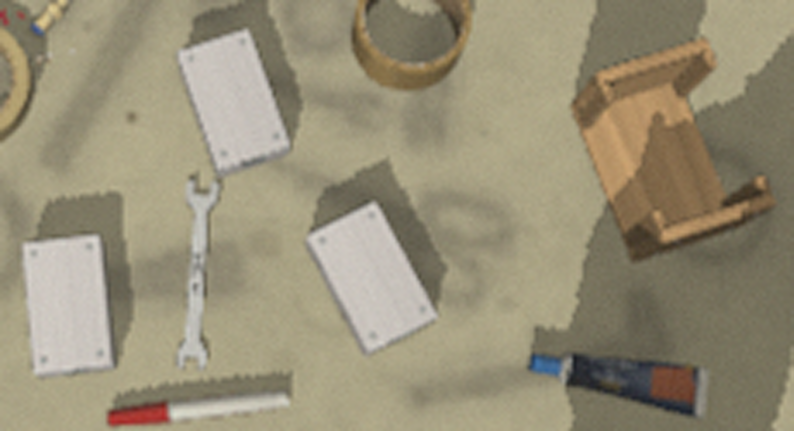

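The crop shows white cases at (235,100), (68,305) and (372,278), and the box with its end walls at about (645,75) and (710,220). Case sizes come out at 99-100 x 58-59 mm, which matches. Next I'll fit the box pose and get the tool yaw.

```bash
cat > box.py <<'E'
from h import *
from scipy.optimize import minimize
def boxes(B): # cuboids xmin,xmax,ymin,ymax,zmin,zmax
    o=[(-.067,.067,-.044,.044,0,.006)]
    for s in(-1,1):
        o.append(tuple(sorted((s*.057,s*.067)))+(-.044,.044,0,.084))
        for t in(-1,1): o.append(tuple(sorted((s*.043,s*.067)))+tuple(sorted((t*.036,t*.044)))+(0,.084))
    return o
def sil(c,p,shape,k=4):
    M=np.zeros((shape[0]*k,shape[1]*k),np.uint8); Rz=R.from_euler('z',p[2]).as_matrix()
    for b in boxes(0):
        P=np.array([[x,y,z] for x in b[:2] for y in b[2:4] for z in b[4:]])@Rz.T+[p[0],p[1],0]
        q=np.array([proj(c,v) for v in P])
        cv2.fillConvexPoly(M,cv2.convexHull(np.round((q+.5)*k).astype(np.int32)),255)
    return cv2.resize(M,(shape[1],shape[0]),interpolation=cv2.INTER_AREA)/255.
def fit(c,mask,p0):
    f=lambda p:np.abs(sil(c,p,mask.shape)-mask).sum()
    b=minimize(f,p0,method='Nelder-Mead',options=dict(initial_simplex=np.array(p0)+np.array([[0,0,0],[.015,0,0],[0,.015,0],[0,0,.15]]),xatol=1e-4,fatol=.1))
    return b.x,b.fun
E
python3 - <<'E'
from box import *
s=get_state();print(R.from_quat(s['eef_rot']).as_matrix().round(3))
for n,f in(("top","t0"),("scene","s0")):
    c=camera_params(n);im=cv2.imread(f"pics/{f}.png");hsv=cv2.cvtColor(im,cv2.COLOR_BGR2HSV)
    u,v=proj(c,[.549,-.132,.03]).astype(int);print(n,u,v)
    w=np.zeros(im.shape[:2],bool);w[v-35:v+35,u-35:u+35]=1
    m=((hsv[...,1]>105)&(hsv[...,0]>6)&(hsv[...,0]<22)&w)
    n_,l,st,_=cv2.connectedComponentsWithStats(m.astype(np.uint8));i=1+st[1:,4].argmax();m=l==i
    p,e=fit(c,m.astype(float),[.545,-.13,.35]);print(p,np.degrees(p[2]),"err",e,"area",m.sum())
    ov=im.copy();ov[m]=(0,255,0);S=sil(c,p,m.shape)>.5
    k=cv2.findContours(S.astype(np.uint8),0,2)[0];cv2.drawContours(ov,k,-1,(0,0,255),1)
    cv2.imwrite(f"pics/b_{n}.png",cv2.resize(np.hstack([im[v-40:v+40,u-40:u+40],ov[v-40:v+40,u-40:u+40]]),None,fx=5,fy=5,interpolation=0))
a=[cv2.imread(f"pics/b_{n}.png")for n in("top","scene")]
cv2.imwrite("pics/b.png",cv2.resize(np.vstack(a),(600,600)))
E
```

```text
[[ 0.309 -0.001  0.951]
 [-0.951  0.001  0.309]
 [-0.002 -1.    -0.   ]]
top 387 176
[ 0.5395148  -0.1172859   0.36119247] 20.694804110190997 err 502.7411764705882 area 1597
scene 308 142
[ 0.54309928 -0.11870817  0.38998208] 22.34432732622687 err 221.53333333333333 area 1068
```

View pics/b.png

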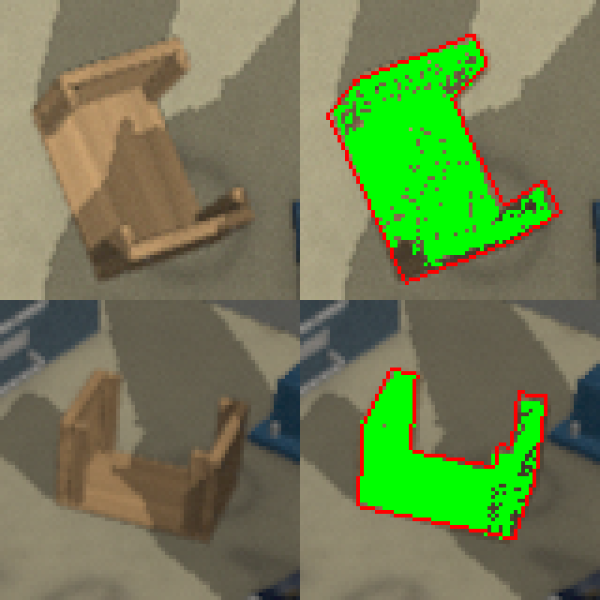

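>>> carry_out:
  offset:
    - [0.037,0.0495,0]
    - [0.037,0.0495,0]
    - [0.037,0.0495,0]
    - [0.037,0.0495,0]
    - [0.037,0.0495,0]
    - [0.037,0.0495,0]
    - [0.037,0.0495,0]
    - [0.037,0.0495,0]
  twist: [0,0,0,0,0,0,0,3]

```text
clock: 1.1
tool_pos: [0.4898, -0.1968, 0.2386]
eef_rot: [0.583, -0.4, 0.4, -0.583]
contact_force: [0.5, 0.2, 0.7]
opening: 1.001
```

```bash
python3 - <<'E'
from h import *
c=camera_params("wrist");save("wrist","pics/w0.png")
print(c, get_state()['tool_pos'])
for P in([.541,-.118,0],[.448,.108,.034]):print(proj(c,P))
E
```

```text
{'camera_matrix': array([[308.82837488,   0.        , 254.743871  ],
       [  0.        , 308.82837488, 191.40566893],
       [  0.        ,   0.        ,   1.        ]]), 'eye': array([ 0.56180547, -0.17036884,  0.38492099]), 'orientation': array([-0.12390574,  0.08528797, -0.5598246 ,  0.81484339])} [ 0.4963994  -0.1864867   0.23889348]
[207.50411805  95.76288098]
[-20.68805466 101.34188118]
```

View pics/w0.png

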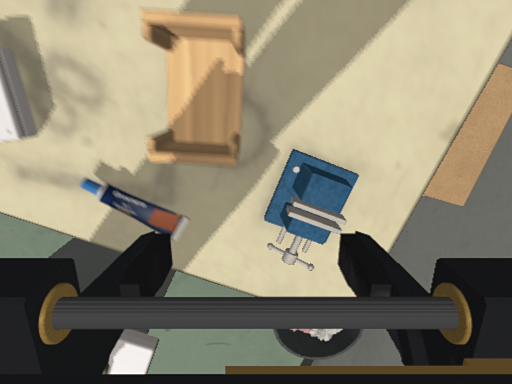

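The wrist view shows the box at (145-243, 10-163), upright and aligned with the tool. I'll fit it.

```bash
python3 - <<'E'
from box import *
import plant
im=cv2.imread("pics/w0.png");hsv=cv2.cvtColor(im,cv2.COLOR_BGR2HSV)
c=camera_params("wrist")
c0=dict(c);c0["eye"]=np.array([0.56180547,-0.17036884,0.38492099]);c0["orientation"]=[-0.12390574,0.08528797,-0.5598246,0.81484339]
w=np.zeros(im.shape[:2],bool);w[0:172,132:255]=1
m=((hsv[...,1]>95)&(hsv[...,0]>6)&(hsv[...,0]<22)&w)
m=cv2.morphologyEx(m.astype(np.uint8),cv2.MORPH_CLOSE,np.ones((3,3)))
n_,l,st,_=cv2.connectedComponentsWithStats(m);i=1+st[1:,4].argmax();m=l==i
p,e=fit(c0,m.astype(float),[.541,-.118,.37]);print(p,np.degrees(p[2]),e,m.sum())
ov=im.copy();ov[m]=(0,255,0);k=cv2.findContours((sil(c0,p,m.shape)>.5).astype(np.uint8),0,2)[0];cv2.drawContours(ov,k,-1,(0,0,255),1)
cv2.imwrite("pics/bw.png",cv2.resize(ov[0:190,120:270],None,fx=3,fy=3,interpolation=0))
s=get_state();print(s['tool_pos'],s['contact_force'],R.from_quat(s['eef_rot']).as_matrix().round(3)[:,0])
E
```

```text
[ 0.54223565 -0.11602615  0.30599362] 17.532142777569153 820.2980392156862 12156
[ 0.4963994  -0.1864867   0.23889348] [4.14188695 6.10487658 0.26477109] [ 0.374 -0.928 -0.004]
```

View pics/bw.png

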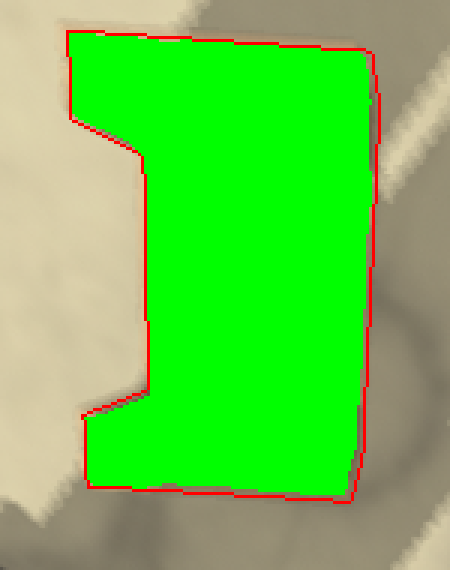

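>>> carry_out:
  offset:
    - [0,0,0]
    - [0,0,0]
    - [0,0,0]
  twist: [0,0,0]

```text
clock: 1.52
tool_pos: [0.4878, -0.2003, 0.2386]
eef_rot: [0.582, -0.402, 0.401, -0.582]
contact_force: [0.3, -0.0, 0.2]
opening: 1.002
```

```bash
python3 - <<'E'
from box import *
c=camera_params("wrist");im=save("wrist","pics/w1.png");im=im[:,:,::-1].copy();hsv=cv2.cvtColor(im,cv2.COLOR_BGR2HSV)
w=np.zeros(im.shape[:2],bool);u,v=proj(c,[.541,-.118,.04]).astype(int);print(u,v,c['eye'])
w[max(0,v-90):v+90,u-75:u+75]=1
b=None
for t in(75,85,95):
    m=((hsv[...,1]>t)&(hsv[...,0]>6)&(hsv[...,0]<22)&w)
    m=cv2.morphologyEx(m.astype(np.uint8),cv2.MORPH_CLOSE,np.ones((3,3)))
    n_,l,st,_=cv2.connectedComponentsWithStats(m);i=1+st[1:,4].argmax();m=l==i
    p,e=fit(c,m.astype(float),[.541,-.118,.37]);print(t,p,np.degrees(p[2]),e,m.sum())
s=get_state();x=R.from_quat(s['eef_rot']).as_matrix()[:,0];print(s['tool_pos'],s['contact_force'],np.degrees(np.arctan2(x[1],x[0])))
E
```

```text
199 92 [ 0.56001581 -0.17412436  0.38492188]
75 [ 0.54087428 -0.11703035  0.30478339] 17.462802125031693 263.25098039215686 12808
85 [ 0.54056502 -0.11716089  0.30696369] 17.587723908876185 328.6470588235294 12717
95 [ 0.5405802  -0.11716272  0.30689343] 17.583698222685236 405.3607843137255 12629
[ 0.48798769 -0.20009427  0.23869648] [-0.63366645 -0.5286775  -0.98322414] -69.19713907425624
```

```bash
python3 - <<'E'
from box import *
from scipy.optimize import minimize
im=cv2.imread("pics/w1.png");hsv=cv2.cvtColor(im,cv2.COLOR_BGR2HSV)
c=camera_params("wrist")
def mk(im,c,t,r):
    hsv=cv2.cvtColor(im,cv2.COLOR_BGR2HSV);u,v=proj(c,[.541,-.118,.04]).astype(int);w=np.zeros(im.shape[:2],bool);w[max(0,v-r):v+r,u-r:u+r]=1
    m=((hsv[...,1]>t)&(hsv[...,0]>4)&(hsv[...,0]<24)&w).astype(np.uint8);m=cv2.morphologyEx(m,cv2.MORPH_CLOSE,np.ones((3,3)))
    n_,l,st,_=cv2.connectedComponentsWithStats(m);return (l==1+st[1:,4].argmax()).astype(float)
for n,f,t,rr in(("wrist","w1",75,85),("top","t0",95,35),("scene","s0",95,35)):
    c=camera_params(n);m=mk(cv2.imread(f"pics/{f}.png"),c,t,rr);print(n,m.sum())
    for y in(15,17,19,21,23):
        g=lambda q:np.abs(sil(c,[q[0],q[1],np.radians(y)],m.shape)-m).sum()
        b=minimize(g,[.541,-.117],method='Nelder-Mead',options=dict(initial_simplex=[[.541,-.117],[.547,-.117],[.541,-.111]],xatol=2e-4,fatol=.5));print(y,b.x.round(4),round(b.fun))
E
```

```text
wrist 12808.0
15 [ 0.5407 -0.1168] 705
17 [ 0.541  -0.1169] 272
19 [ 0.5418 -0.1171] 490
21 [ 0.5416 -0.1172] 1032
23 [ 0.542 -0.117] 1550
top 1959.0
15 [ 0.5397 -0.116 ] 179
17 [ 0.54   -0.1164] 159
19 [ 0.5394 -0.117 ] 149
21 [ 0.5385 -0.1174] 176
23 [ 0.5385 -0.1174] 229
scene 1185.0
15 [ 0.5448 -0.1181] 180
17 [ 0.5423 -0.117 ] 148
19 [ 0.5426 -0.1178] 126
21 [ 0.5432 -0.1184] 128
23 [ 0.5419 -0.1175] 146
```

>>> carry_out:
  offset:
    - [-0.005,0.05,0]
    - [-0.005,0.06,0]
    - [-0.005,0.06,0]
    - [-0.005,0.05,0]
    - [-0.005,0.035,0]
    - [0,0,0]
    - [0,0,0]
  twist: [0,0,0,2,3,0,0]

```text
clock: 2.45
tool_pos: [0.464, 0.0548, 0.2388]
eef_rot: [0.599, -0.375, 0.376, -0.599]
contact_force: [-0.2, -1.0, -0.1]
opening: 1.0
```

Box settled: (0.541, -0.117), yaw ≈17.8°. All three cameras agree. Now the cases from the wrist.

```bash
cat > cases.py <<'E'
from h import *
def cases(f,z=0.034):
    c=camera_params("wrist");im=save("wrist",f)[:,:,::-1].copy();s=get_state()
    hsv=cv2.cvtColor(im,cv2.COLOR_BGR2HSV);m=((hsv[...,1]<45)&(hsv[...,2]>165)).astype(np.uint8);m[250:]=0
    n,l,st,ce=cv2.connectedComponentsWithStats(m)
    for i in range(1,n):
        if st[i,4]<1500:continue
        ys,xs=np.where(l==i);w=np.array([ray(c,x,y,z)[:2] for x,y in zip(xs,ys)],np.float32)
        (a,b),(w1,h1),an=cv2.minAreaRect(w*1000);print(ce[i].round(),st[i,:5],"mean",w.mean(0).round(4),"rect",np.round([a,b,w1,h1,an],1))
    x=R.from_quat(s['eef_rot']).as_matrix()[:,0];print(s['tool_pos'],s['contact_force'],90+np.degrees(np.arctan2(x[1],x[0])))
E
python3 -c "
from cases import *
cases('pics/w2.png')"
```

```text
[168.  19.] [ 138    0   60   45 2308] mean [0.5612 0.1985] rect [561.4 199.2  40.4  58.7  19.5]
[17. 76.] [   0   26   40  105 3255] mean [0.4399 0.3239] rect [435.4 324.1  98.9  40.    7.5]
[207. 151.] [ 179  110   56   86 4359] mean [0.4541 0.109 ] rect [451.7 107.9  98.4  58.9  26. ]
[0.46411484 0.05450915 0.23874015] [ 1.02761008  0.24680202 -0.66251914] 25.780452605641727
```

>>> carry_out:
  offset:
    - [-0.014,0.0535,0]
    - [0,0,-0.05]
    - [0,0,-0.06]
    - [0,0,-0.06]
    - [0,0,-0.035]
    - [0,0,-0.0175]
    - [0,0,0]
  twist: [0,0,0,0,0,0,0]

```text
clock: 3.38
tool_pos: [0.4507, 0.1084, 0.0158]
eef_rot: [0.6, -0.376, 0.375, -0.598]
contact_force: [0.1, -0.2, 1.2]
opening: 1.004
```

>>> carry_out:
  offset:
    - [0,0,0]
    - [0,0,0]
    - [0,0,0]
    - [0,0,0]
  twist: [0,0,0,0]
  grip: 0.04
  newtons: 40

```text
clock: 3.88
tool_pos: [0.4514, 0.11, 0.0177]
eef_rot: [0.6, -0.375, 0.375, -0.599]
contact_force: [0.5, -0.6, 6.8]
opening: 0.675
```

>>> carry_out:
  offset:
    - [0,0,0.01]
    - [0,0,0.02]
    - [0,0,0.03]
    - [0,0,0.03]
    - [0,0,0]
    - [0,0,0]
    - [0,0,0]
    - [0,0,0]
  twist: [0,0,0,0,0,0,0,0]

```text
clock: 4.88
tool_pos: [0.4503, 0.1101, 0.1061]
eef_rot: [0.601, -0.376, 0.374, -0.599]
contact_force: [0.3, -0.1, -1.3]
opening: 0.678
```

>>> carry_out:
  offset:
    - [0,0,0]
  twist: [0]

```text
clock: 5.0
tool_pos: [0.4505, 0.1102, 0.1064]
eef_rot: [0.6, -0.375, 0.374, -0.599]
contact_force: [0.7, -1.1, -1.8]
opening: 0.679
```

>>> carry_out:
  offset:
    - [0,0,0]
  twist: [0]

```text
clock: 5.12
tool_pos: [0.4507, 0.1102, 0.1067]
eef_rot: [0.6, -0.375, 0.374, -0.599]
contact_force: [0.0, 0.3, -1.4]
opening: 0.679
```

>>> carry_out:
  offset:
    - [0,0,0]
  twist: [0]

```text
clock: 5.25
tool_pos: [0.4508, 0.1102, 0.1069]
eef_rot: [0.6, -0.375, 0.374, -0.599]
contact_force: [-0.3, 0.1, -1.3]
opening: 0.676
```

```bash
python3 -c "
from h import *
for i in range(4):
    print(get_state()['contact_force'],get_state()['joint_torque'][[1,3]].round(2)); snapshot('scene')
s=get_state();print(s['tool_pos'])"
```

```text
[-0.27369583  0.08394724 -1.25128955] [-44.99  -5.29]
[ 0.459553   -0.65638395 -2.0532873 ] [-45.    -5.29]
[-0.53294111 -0.4223168  -1.6696048 ] [-45.01  -5.3 ]
[-0.32968232  0.13528491 -1.16959337] [-45.02  -5.3 ]
[0.45082826 0.11022427 0.10696142]
```

Case Q weighs about 1.5 N, so it holds the gaskets. I'll put it back and go on to the upper case, P.

>>> carry_out:
  offset:
    - [0,0,-0.04]
    - [0,0,-0.03]
    - [0,0,-0.01]
    - [0,0,-0.008]
    - [0,0,0]
  twist: [0,0,0,0,0]

```text
clock: 6.08
tool_pos: [0.451, 0.1103, 0.0191]
eef_rot: [0.6, -0.375, 0.374, -0.599]
contact_force: [0.7, -0.3, -1.2]
opening: 0.679
```

>>> carry_out:
  offset:
    - [0,0,0]
    - [0,0,0]
    - [0,0,0.05]
    - [0.02,0.0,0.055]
    - [0.04,0.015,0.045]
    - [0.04,0.015,0.04]
    - [0.037,0.015,0.03]
    - [0,0,0]
  twist: [0,0,0,0,-2,-3,-3,0]
  grip: 0.088

```text
clock: 7.08
tool_pos: [0.5914, 0.1569, 0.242]
eef_rot: [-0.57, 0.415, -0.417, 0.574]
contact_force: [-0.5, 0.3, -0.5]
opening: 0.995
```

>>> carry_out:
  offset:
    - [0,0,0]
    - [0,0,0]
  twist: [0,0]

```text
clock: 7.32
tool_pos: [0.5859, 0.1542, 0.2377]
eef_rot: [0.574, -0.417, 0.415, -0.57]
contact_force: [-0.6, -0.0, 0.4]
opening: 0.998
```

```bash
python3 -c "
from cases import *
cases('pics/w3.png')"
```

```text
[205. 148.] [ 159  100   77  133 4970] mean [0.5851 0.2125] rect [557.8 207.2 174.9  78.7   4.4]
[ 78. 223.] [  54  193   51   57 2541] mean [0.4482 0.3372] rect [445.  335.9  76.6  58.7   6.3]
[0.58618496 0.15436911 0.23786939] [1.01976115 0.03121524 0.72904824] 17.98476499671598
```

```bash
python3 - <<'E'
from h import *
im=cv2.imread("pics/w3.png");c=camera_params("wrist");hsv=cv2.cvtColor(im,cv2.COLOR_BGR2HSV)
m=((hsv[...,1]<45)&(hsv[...,2]>165)).astype(np.uint8);m[250:]=0;m=cv2.morphologyEx(m,cv2.MORPH_OPEN,np.ones((19,19)))
n,l,st,ce=cv2.connectedComponentsWithStats(m)
for i in range(1,n):
    ys,xs=np.where(l==i);w=np.array([ray(c,x,y,.034)[:2] for x,y in zip(xs,ys)],np.float32)
    print(ce[i].round(),np.round(cv2.minAreaRect(w*1000)[0]+cv2.minAreaRect(w*1000)[1],1),cv2.minAreaRect(w*1000)[2],w.mean(0))
print(get_state()['tool_pos'])
E
```

```text
[208. 141.] [591.5 209.8  97.5  58.7] 17.95656394958496 [0.59441304 0.21117695]
[ 78. 225.] [445.3 336.3  76.   58.5] 6.859772682189941 [0.4464653  0.33720186]
[0.58618496 0.15436911 0.23786939]
```

>>> carry_out:
  offset:
    - [0.004,0.0555,0]
    - [0,0,-0.05]
    - [0,0,-0.06]
    - [0,0,-0.06]
    - [0,0,-0.035]
    - [0,0,-0.017]
    - [0,0,0]
  twist: [0,0,0,0,0,0,0]

```text
clock: 8.25
tool_pos: [0.591, 0.2104, 0.0162]
eef_rot: [0.573, -0.416, 0.415, -0.571]
contact_force: [-0.1, -0.1, 0.5]
opening: 0.999
```

>>> carry_out:
  offset:
    - [0,0,0]
    - [0,0,0]
    - [0,0,0]
    - [0,0,0]
  twist: [0,0,0,0]
  grip: 0.04
  newtons: 45

```text
clock: 8.75
tool_pos: [0.5925, 0.2107, 0.018]
eef_rot: [0.572, -0.416, 0.416, -0.572]
contact_force: [-0.9, -1.3, 5.7]
opening: 0.678
```

>>> carry_out:
  offset:
    - [0,0,0.01]
    - [0,0,0.02]
    - [0,0,0.04]
    - [0,0,0.05]
    - [0,0,0.03]
    - [0,0,0]
    - [0,0,0]
    - [0,0,0]
  twist: [0,0,0,0,0,0,0,0]

```text
clock: 9.75
tool_pos: [0.5904, 0.2101, 0.1649]
eef_rot: [0.574, -0.417, 0.415, -0.57]
contact_force: [0.5, -0.9, -8.2]
opening: 0.672
```

```bash
python3 -c "
from h import *
for i in range(3):
    print(get_state()['contact_force'],get_state()['moment']); snapshot('scene')
s=get_state();print(s['tool_pos'],s['opening'],R.from_quat(s['eef_rot']).as_matrix().round(3))"
```

```text
[ 0.45493911 -0.9003649  -8.24971567] [-0.02850258  0.01253883  0.00282522]
[ 0.03946104 -0.60792665 -7.46790068] [-0.02073867  0.00244608 -0.01581328]
[-0.0133722  -0.03536662 -7.33309961] [ 0.01021026 -0.06699208 -0.00986934]
[0.59116994 0.21048826 0.16567699] 0.67672787326947 [[ 0.309 -0.004  0.951]
 [-0.951 -0.001  0.309]
 [-0.    -1.    -0.004]]
```

P weighs about 7.7 N, so it is the castings case, and the remaining case S must be the covers. P goes straight to the box.

>>> carry_out:
  offset:
    - [-0.008,-0.03,0]
    - [-0.007,-0.055,0]
    - [-0.007,-0.06,0]
    - [-0.007,-0.06,0]
    - [-0.007,-0.055,0]
    - [-0.007,-0.045,0]
    - [-0.007,-0.0225,0]
    - [0,0,0]
  twist: [0,0,0,0,0,0,0,0]

```text
clock: 10.9
tool_pos: [0.5407, -0.1203, 0.1665]
eef_rot: [0.572, -0.418, 0.417, -0.57]
contact_force: [0.7, 0.2, -9.1]
opening: 0.673
```

>>> carry_out:
  offset:
    - [0,0,-0.02]
    - [0,0,-0.03]
    - [0,0,0]
  twist: [0,0,0]

```text
clock: 11.28
tool_pos: [0.5405, -0.1151, 0.1151]
eef_rot: [0.573, -0.417, 0.413, -0.571]
contact_force: [0.0, -0.1, -7.1]
opening: 0.673
```

```bash
python3 - <<'E'
from h import *
s=get_state();c=camera_params("wrist");im=cv2.cvtColor(save("wrist","pics/w4.png"),cv2.COLOR_RGB2BGR)
x=R.from_quat(s['eef_rot']).as_matrix()[:,0];print(s['tool_pos'],s['contact_force'],90+np.degrees(np.arctan2(x[1],x[0])),s['opening'])
cv2.imwrite("pics/w4b.png",cv2.resize(im[60:300,60:400],None,fx=2.3,fy=2.3,interpolation=2))
E
```

```text
[ 0.54046371 -0.11506425  0.11512476] [ 3.78858627e-03 -9.84806158e-02 -7.07803938e+00] 18.094142242324168 0.6734084063928687
```

View pics/w4b.png

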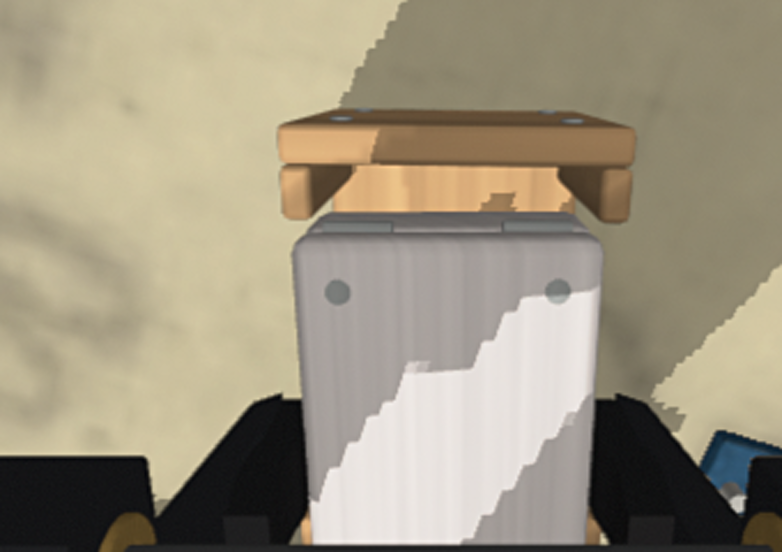

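The case is lined up over the box: the rim spans 280-635 px and the case 294-602. I'll check this metrically.

```bash
python3 - <<'E'
from h import *
c=camera_params("wrist")
g=lambda x,y,z:ray(c,x/2.3+60,y/2.3+60,z)[:2]
y=np.radians(17.8);ex=np.array([np.cos(y),np.sin(y)]);ey=np.array([-ex[1],ex[0]]);o=np.array([.541,-.117])
for n,x,yy,z in[("rimL",280,127,.084),("rimR",635,127,.084),("rimLi",282,163,.084),("rimRi",633,163,.084),("caseL",296,243,.133),("caseR",600,243,.133)]:
    p=g(x,yy,z)-o;print(n,(p@ex*1000).round(1),(p@ey*1000).round(1))
t=get_state()['tool_pos'][:2]-o;print("tcp",t@ex*1000,t@ey*1000)
E
```

```text
rimL 66.8 41.6
rimR 67.2 -45.2
rimLi 58.1 41.7
rimRi 58.5 -45.4
caseL 48.9 28.7
caseR 49.2 -28.0
tcp 1.0726143160871824 1.3126750160661815
```

>>> carry_out:
  offset:
    - [0.0006,-0.002,0]
    - [0,0,-0.015]
    - [0,0,-0.02]
    - [0,0,-0.02]
    - [0,0,-0.015]
    - [0,0,-0.01]
    - [0,0,-0.005]
    - [0,0,0]
  twist: [0,0,0,0,0,0,0,0]

```text
clock: 12.32
tool_pos: [0.5425, -0.1188, 0.0319]
eef_rot: [0.572, -0.416, 0.415, -0.572]
contact_force: [-0.4, 0.1, -7.8]
opening: 0.675
```

>>> carry_out:
  offset:
    - [0,0,-0.003]
    - [0,0,-0.002]
    - [0,0,0]
  twist: [0,0,0]

```text
clock: 12.7
tool_pos: [0.5424, -0.1188, 0.0269]
eef_rot: [0.572, -0.416, 0.415, -0.572]
contact_force: [0.5, 0.5, -7.8]
opening: 0.676
```

>>> carry_out:
  offset:
    - [0,0,-0.0015]
    - [0,0,-0.0015]
    - [0,0,0]
  twist: [0,0,0]

```text
clock: 13.08
tool_pos: [0.5424, -0.1188, 0.024]
eef_rot: [0.572, -0.416, 0.415, -0.572]
contact_force: [-0.1, 0.8, -6.0]
opening: 0.674
```

>>> carry_out:
  offset:
    - [0,0,-0.001]
    - [0,0,0]
  twist: [0,0]

```text
clock: 13.32
tool_pos: [0.5424, -0.1188, 0.024]
eef_rot: [0.572, -0.416, 0.416, -0.572]
contact_force: [-3.0, 1.8, 5.7]
opening: 0.673
```

>>> carry_out:
  offset:
    - [0,0,0]
    - [0,0,0]
    - [0,0,0.03]
    - [0,0,0.05]
    - [0,0,0.05]
    - [0,0.02,0.045]
    - [-0.01,0.05,0.03]
    - [-0.01,0.06,0.01]
  twist: [0,0,0,0,0,0,0,0]
  grip: 0.08

```text
clock: 14.32
tool_pos: [0.5237, 0.0115, 0.2401]
eef_rot: [-0.571, 0.416, -0.418, 0.572]
contact_force: [1.3, 0.0, 0.3]
opening: 0.906
```

>>> carry_out:
  offset:
    - [-0.02,0.058,0]
    - [-0.02,0.058,0]
    - [-0.02,0.058,0]
    - [-0.02,0.05,0]
    - [-0.011,0.045,0]
    - [0,0,0]
    - [0,0,0]
  twist: [-2,-4,-4,-2,0,0,0]
  grip: 0.088

```text
clock: 15.2
tool_pos: [0.4317, 0.2793, 0.2378]
eef_rot: [0.526, -0.474, 0.473, -0.525]
contact_force: [-0.1, -0.5, 0.5]
opening: 1.003
```

```bash
python3 -c "
from cases import *
cases('pics/w5.png')"
```

```text
[206. 155.] [ 178  114   55   85 4330] mean [0.4363 0.3352] rect [434.2 335.   97.6  58.8   5.9]
[401. 161.] [ 367  115   68   94 4255] mean [0.4524 0.1106] rect [450.7 109.9  97.9  59.5  26.1]
[0.43198123 0.27856741 0.23782141] [-0.5552955  -0.54290559 -0.363597  ] 5.856925248786425
```

>>> carry_out:
  offset:
    - [0.001,0.0565,0]
    - [0,0,-0.05]
    - [0,0,-0.06]
    - [0,0,-0.06]
    - [0,0,-0.035]
    - [0,0,-0.017]
    - [0,0,0]
  twist: [0,0,0,0,0,0,0]

```text
clock: 16.12
tool_pos: [0.4328, 0.3356, 0.0156]
eef_rot: [0.526, -0.474, 0.473, -0.524]
contact_force: [0.0, 0.6, 0.4]
opening: 1.0
```

>>> carry_out:
  offset:
    - [0,0,0]
    - [0,0,0]
    - [0,0,0]
    - [0,0,0]
  twist: [0,0,0,0]
  grip: 0.04
  newtons: 45

```text
clock: 16.62
tool_pos: [0.4329, 0.3364, 0.0169]
eef_rot: [0.526, -0.473, 0.473, -0.525]
contact_force: [0.3, -1.3, 6.5]
opening: 0.68
```

>>> carry_out:
  offset:
    - [0,0,0.01]
    - [0,0,0.02]
    - [0,0,0.04]
    - [0,0,0.05]
    - [0,0,0.04]
    - [0,0,0]
    - [0,0,0]
    - [0,0,0]
  twist: [0,0,0,0,0,0,0,0]

```text
clock: 17.62
tool_pos: [0.4313, 0.3358, 0.1742]
eef_rot: [0.527, -0.474, 0.473, -0.524]
contact_force: [0.5, 0.6, -4.4]
opening: 0.675
```

```bash
python3 -c "
from h import *
for i in range(3):
    print(get_state()['contact_force']); snapshot('scene')
s=get_state();print(s['tool_pos'],s['opening'])"
```

```text
[ 0.50873012  0.57257168 -4.36206223]
[ 0.08457097 -0.45389023 -4.09908944]
[ 0.6829366  -0.73342464 -3.66141775]
[0.43179039 0.33631538 0.17472373] 0.676278491264082
```

S weighs about 4.0 N, so it is the covers case. It goes to the box next.

>>> carry_out:
  offset:
    - [0.007,-0.03,0]
    - [0.013,-0.055,0]
    - [0.014,-0.058,0]
    - [0.014,-0.058,0]
    - [0.014,-0.058,0]
    - [0.014,-0.058,0]
    - [0.014,-0.058,0]
    - [0.012,-0.05,0]
  twist: [0,2,2,2,2,2,2,0]

```text
clock: 18.77
tool_pos: [0.5345, -0.0911, 0.1754]
eef_rot: [0.572, -0.417, 0.416, -0.571]
contact_force: [0.4, 0.0, -4.1]
opening: 0.677
```

>>> carry_out:
  offset:
    - [0.008,-0.03,0]
    - [0,0,0]
    - [0,0,-0.02]
    - [0,0,0]
    - [0,0,0]
  twist: [0,0,0,0,0]

```text
clock: 19.4
tool_pos: [0.5425, -0.1173, 0.1561]
eef_rot: [0.573, -0.416, 0.415, -0.572]
contact_force: [0.1, 0.6, -4.7]
opening: 0.68
```

```bash
python3 - <<'E'
from h import *
s=get_state();c=camera_params("wrist");im=cv2.cvtColor(save("wrist","pics/w6.png"),cv2.COLOR_RGB2BGR)
x=R.from_quat(s['eef_rot']).as_matrix()[:,0];print(s['tool_pos'],s['contact_force'],90+np.degrees(np.arctan2(x[1],x[0])),s['opening'])
cv2.imwrite("pics/w6b.png",cv2.resize(im[60:300,60:400],None,fx=2.3,fy=2.3,interpolation=2))
E
```

```text
[ 0.54249017 -0.11730175  0.15613469] [ 0.13057457  0.59597559 -4.73071499] 18.058835282702503 0.6798458912201432
```

View pics/w6b.png

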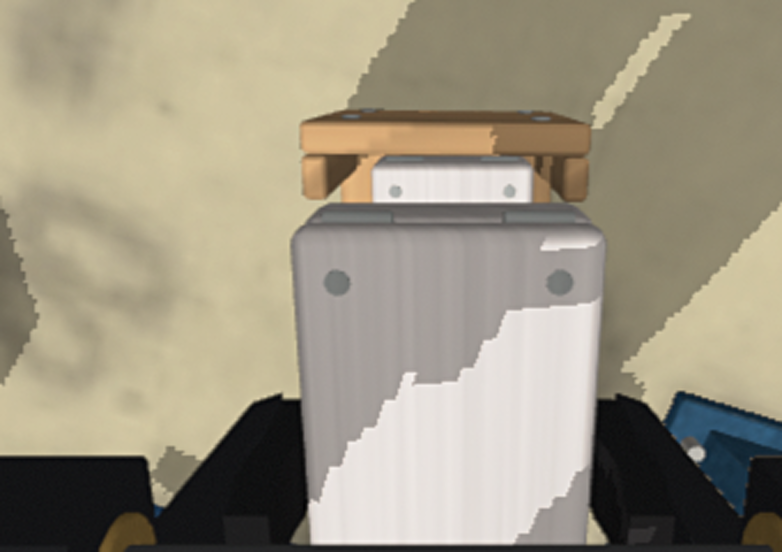

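P lies flat in the box (372-532 px), and the held case is lined up. Lowering.

>>> carry_out:
  offset:
    - [-0.001,-0.001,-0.01]
    - [0,0,-0.02]
    - [0,0,-0.02]
    - [0,0,-0.02]
    - [0,0,-0.012]
    - [0,0,-0.006]
    - [0,0,-0.003]
    - [0,0,0]
  twist: [0,0,0,0,0,0,0,0]

```text
clock: 20.45
tool_pos: [0.5416, -0.1193, 0.0652]
eef_rot: [0.572, -0.416, 0.415, -0.572]
contact_force: [-0.1, 0.3, -3.7]
opening: 0.675
```

>>> carry_out:
  offset:
    - [0,0,-0.0025]
    - [0,0,-0.0015]
    - [0,0,0]
  twist: [0,0,0]

```text
clock: 20.82
tool_pos: [0.5414, -0.1193, 0.0609]
eef_rot: [0.572, -0.416, 0.415, -0.572]
contact_force: [0.3, -0.3, -4.0]
opening: 0.679
```

>>> carry_out:
  offset:
    - [0,0,-0.0015]
    - [0,0,-0.0015]
    - [0,0,0]
  twist: [0,0,0]

```text
clock: 21.2
tool_pos: [0.5413, -0.1193, 0.0578]
eef_rot: [0.572, -0.416, 0.415, -0.572]
contact_force: [0.0, -0.4, -3.6]
opening: 0.673
```

>>> carry_out:
  offset:
    - [0,0,-0.001]
    - [0,0,0]
  twist: [0,0]

```text
clock: 21.45
tool_pos: [0.5415, -0.1193, 0.057]
eef_rot: [0.572, -0.416, 0.415, -0.572]
contact_force: [-0.6, -0.4, -3.5]
opening: 0.672
```

>>> carry_out:
  offset:
    - [0,0,-0.001]
    - [0,0,0]
  twist: [0,0]

```text
clock: 21.7
tool_pos: [0.5415, -0.1193, 0.0569]
eef_rot: [0.572, -0.416, 0.416, -0.572]
contact_force: [-2.8, 0.5, 6.0]
opening: 0.68
```

>>> carry_out:
  offset:
    - [0,0,0]
    - [0,0,0]
    - [0,0,0.03]
    - [0,0,0.05]
    - [0,0,0.05]
    - [-0.01,0.03,0.03]
    - [-0.02,0.05,0]
    - [-0.02,0.058,0]
  twist: [0,0,0,0,0,0,2,3]
  grip: 0.08

```text
clock: 22.7
tool_pos: [0.4914, 0.0193, 0.2165]
eef_rot: [0.589, -0.39, 0.391, -0.589]
contact_force: [0.4, 0.3, -0.9]
opening: 0.908
```

>>> carry_out:
  offset:
    - [-0.02,0.05,0]
    - [-0.015,0.035,0]
    - [-0.005,0.007,0]
    - [0,0,0]
    - [0,0,0]
  twist: [3,0,0,0,0]
  grip: 0.088

```text
clock: 23.32
tool_pos: [0.4521, 0.1088, 0.2158]
eef_rot: [0.6, -0.376, 0.376, -0.598]
contact_force: [-0.2, -0.7, -0.5]
opening: 0.998
```

```bash
python3 - <<'E'
from h import *
s=get_state();x=R.from_quat(s['eef_rot']).as_matrix()[:,0];print(s['tool_pos'],90+np.degrees(np.arctan2(x[1],x[0])))
c=camera_params("top");u,v=proj(c,[.541,-.117,.04]).astype(int)
im=cv2.cvtColor(save("top","pics/t2.png"),cv2.COLOR_RGB2BGR)
cv2.imwrite("pics/t2b.png",cv2.resize(im[v-50:v+50,u-140:u+60],None,fx=4,fy=4,interpolation=2))
E
```

```text
[0.45213174 0.10883239 0.21580525] 25.798592586001448
```

View pics/t2b.png

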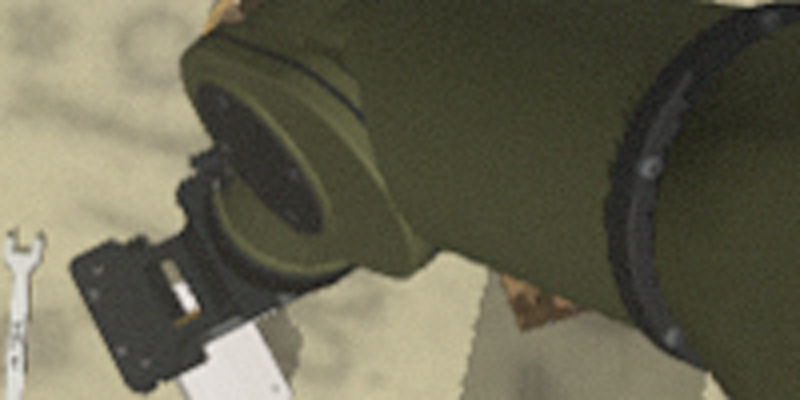

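The arm hides the box here, so I'll check over the box with the wrist camera later. Gripping Q now.

>>> carry_out:
  offset:
    - [-0.001,0.0015,-0.02]
    - [0,0,-0.06]
    - [0,0,-0.06]
    - [0,0,-0.04]
    - [0,0,-0.02]
    - [0,0,0]
    - [0,0,0]
  twist: [0,0,0,0,0,0,0]

```text
clock: 24.25
tool_pos: [0.4511, 0.1117, 0.0165]
eef_rot: [0.6, -0.375, 0.375, -0.599]
contact_force: [0.2, -0.3, 0.3]
opening: 0.999
```

>>> carry_out:
  offset:
    - [0,0,0]
    - [0,0,0]
    - [0,0,0]
    - [0,0,0]
  twist: [0,0,0,0]
  grip: 0.04
  newtons: 30

```text
clock: 24.75
tool_pos: [0.4508, 0.112, 0.0164]
eef_rot: [0.6, -0.375, 0.375, -0.599]
contact_force: [0.3, -0.6, 6.2]
opening: 0.68
```

>>> carry_out:
  offset:
    - [0,0,0.01]
    - [0,0,0.03]
    - [0,0,0.05]
    - [0,0,0.05]
    - [0,0,0.04]
    - [0,0,0]
    - [0,0,0]
  twist: [0,0,0,0,0,0,0]

```text
clock: 25.62
tool_pos: [0.4496, 0.1117, 0.1954]
eef_rot: [0.601, -0.375, 0.374, -0.599]
contact_force: [-0.1, 0.3, -1.9]
opening: 0.677
```

>>> carry_out:
  offset:
    - [0.012,-0.025,0]
    - [0.018,-0.045,0]
    - [0.02,-0.052,0]
    - [0.02,-0.052,0]
    - [0.015,-0.04,0]
    - [0.0065,-0.0165,0]
    - [0,0,0]
    - [0,0,0]
  twist: [0,-2,-3,-3,0,0,0,0]

```text
clock: 26.62
tool_pos: [0.5412, -0.1156, 0.1954]
eef_rot: [0.573, -0.416, 0.413, -0.572]
contact_force: [-0.9, 0.5, -1.4]
opening: 0.683
```

```bash
python3 - <<'E'
from h import *
s=get_state();c=camera_params("wrist");im=cv2.cvtColor(save("wrist","pics/w7.png"),cv2.COLOR_RGB2BGR)
x=R.from_quat(s['eef_rot']).as_matrix()[:,0];print(s['tool_pos'],s['contact_force'],90+np.degrees(np.arctan2(x[1],x[0])),s['opening'])
cv2.imwrite("pics/w7b.png",cv2.resize(im[60:300,60:400],None,fx=2.3,fy=2.3,interpolation=2))
E
```

```text
[ 0.54115968 -0.11560194  0.19543092] [-0.88708048  0.53452204 -1.38228577] 18.17910194035656 0.6826491555733324
```

View pics/w7b.png

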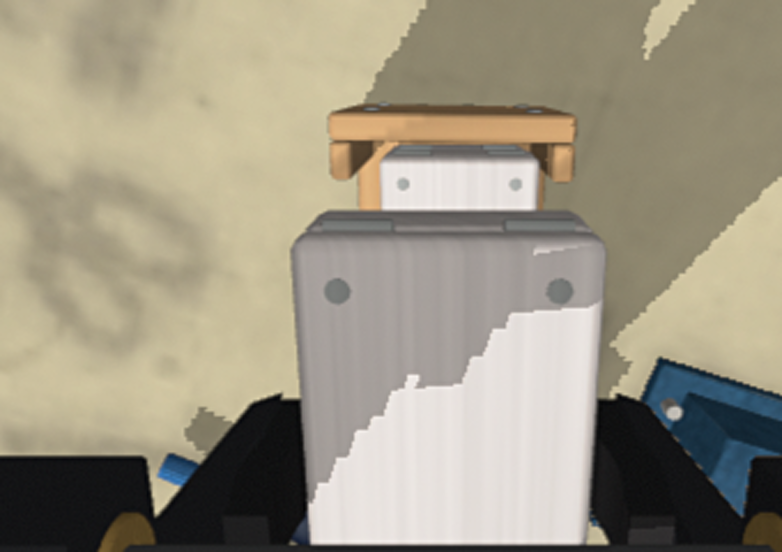

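S lies in the box (381-537 px between returns at 330-575). Lowering the last case.

>>> carry_out:
  offset:
    - [0.0005,-0.002,-0.015]
    - [0,0,-0.025]
    - [0,0,-0.025]
    - [0,0,-0.018]
    - [0,0,-0.008]
    - [0,0,-0.005]
    - [0,0,-0.003]
    - [0,0,0]
  twist: [0,0,0,0,0,0,0,0]

```text
clock: 27.68
tool_pos: [0.5426, -0.1203, 0.0972]
eef_rot: [0.572, -0.416, 0.416, -0.572]
contact_force: [0.2, -0.1, -1.9]
opening: 0.675
```

>>> carry_out:
  offset:
    - [0,0,-0.002]
    - [0,0,-0.0015]
    - [0,0,0]
  twist: [0,0,0]

```text
clock: 28.05
tool_pos: [0.5423, -0.1203, 0.0934]
eef_rot: [0.572, -0.416, 0.415, -0.572]
contact_force: [-0.4, 0.6, -1.8]
opening: 0.675
```

>>> carry_out:
  offset:
    - [0,0.0015,-0.001]
    - [0,0,-0.001]
    - [0,0,0]
  twist: [0,0,0]

```text
clock: 28.42
tool_pos: [0.5423, -0.1188, 0.0913]
eef_rot: [0.572, -0.416, 0.415, -0.572]
contact_force: [0.8, 0.3, -1.2]
opening: 0.679
```

>>> carry_out:
  offset:
    - [0,0,-0.001]
    - [0,0,0]
  twist: [0,0]

```text
clock: 28.68
tool_pos: [0.5425, -0.1188, 0.0905]
eef_rot: [0.572, -0.416, 0.415, -0.572]
contact_force: [0.0, 0.2, 0.3]
opening: 0.677
```

>>> carry_out:
  offset:
    - [0,0,0]
    - [0,0,0]
    - [0,0,0.03]
    - [0,0,0.05]
    - [0,0,0.05]
    - [0,-0.04,0.02]
    - [-0.01,-0.05,0]
    - [-0.02,-0.055,0]
  twist: [0,0,0,0,0,0,0,0]
  grip: 0.08

```text
clock: 29.68
tool_pos: [0.5129, -0.2647, 0.241]
eef_rot: [0.572, -0.415, 0.415, -0.572]
contact_force: [0.2, 0.4, -0.3]
opening: 0.908
```

>>> carry_out:
  offset:
    - [-0.03,-0.05,0]
    - [-0.03,-0.05,0]
    - [-0.03,-0.05,0]
    - [-0.03,-0.05,0]
    - [0,0,0]
    - [0,0,0]
  twist: [0,0,0,0,0,0]

```text
clock: 30.42
tool_pos: [0.3927, -0.4631, 0.2403]
eef_rot: [-0.572, 0.416, -0.415, 0.572]
contact_force: [0.8, 0.7, -0.2]
opening: 0.907
```

```bash
python3 - <<'E'
from h import *
out=[]
for n,r_ in(("top",75),("scene",75)):
    c=camera_params(n);u,v=proj(c,[.541,-.117,.05]).astype(int);im=cv2.cvtColor(save(n,f"pics/f_{n}.png"),cv2.COLOR_RGB2BGR)
    a=max(0,v-60);b=min(u-100,512-200);out.append(cv2.resize(im[a:a+100,b:b+200],(600,300),interpolation=2))
    hsv=cv2.cvtColor(im,cv2.COLOR_BGR2HSV);m=((hsv[...,1]<45)&(hsv[...,2]>150)).astype(np.uint8);w=np.zeros_like(m);w[v-35:v+35,u-35:u+35]=1;m*=w
    N,l,st,ce=cv2.connectedComponentsWithStats(m);i=1+st[1:,4].argmax();ys,xs=np.where(l==i)
    P=np.array([ray(c,x,y,.108)[:2] for x,y in zip(xs,ys)],np.float32);print(n,st[i],cv2.minAreaRect(P*1000))
cv2.imwrite("pics/f.png",np.vstack(out));print(get_state()['clock'])
E
```

```text
top [374 150  38  45 960] ((538.2125244140625, -119.20028686523438), (99.39927673339844, 59.64393615722656), 18.08009910583496)
scene [292 117  36  17 341] ((540.0093383789062, -115.28527069091797), (96.45999908447266, 58.34507369995117), 18.494651794433594)
30.525
```

View pics/f.png

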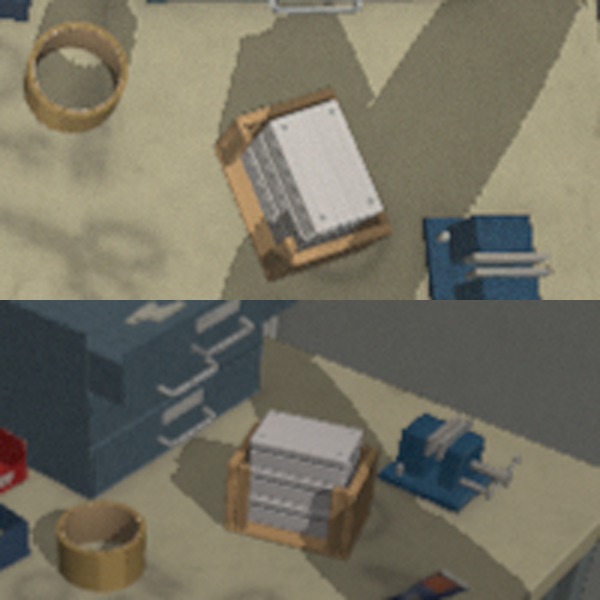

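The pile of three lies flat and centred in the box. The top case sits at (0.538, -0.119), within about 4 mm of the box centre. The gripper is clear, so I'm handing in.

```bash
python3 -c "
from plant import job
print(job.finish_job())"
```

```text
the job is handed in; nothing more can be done
None
```

All three cases are packed flat in the box as one pile, and I handed the job in at about 30.5 s of the 72 s allowed. `finish_job` reports no verdict.

- **Weights felt by lifting:** the far case was about 7.7 N (castings), the left case about 4.0 N (covers) and the near case about 1.5 N (gaskets). I stacked them castings, covers, gaskets from the bottom up, and lowered each until the tool's weight reading eased or reversed before letting go.
- **Last checks:** the top and scene cameras show a level pile of three. The top case measures 99 x 60 mm at its full height of 108 mm, about 2–4 mm from the box centre and turned 18° like the box. The gripper was well clear.
- **Disagreements:** my first box angle from the top and scene pictures (21–22°) did not match the wrist camera (17.5°). I used about 17.8°, and the cases fitted. The two cameras' final positions for the top case differ by about 4 mm, which is inside the 12 mm limit.
- **Bystanders:** I did not measure them at the end. The arm and cases passed above them and no unexpected contact force showed up.

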